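# Tip the attenuators down the chute into the carousel's empty compartment

## Robot

A 7-joint arm with a two-finger parallel gripper is mounted at the origin on the work surface. World frame = base frame: x ahead of the robot, y to its left, z up, the work surface at z = 0. Lengths are in mm, angles in rad, forces in N, time in s.
With the tool pointing down it reaches from about 400 to 900 mm from the base axis. Payload 5.5 kg.
Tool frame: the origin (TCP) lies midway between the tips of the shut fingers; the grasp point (between the pads) lies 19 mm behind it; z points along the fingers, y is the line along which they close (so a half turn about z gives the same grasp; the last joint's range is limited). The gripper opens to 85 mm and grips with 20 to 120 N. Pads are 22 mm wide; open, the fingers measure 114 mm over their backs; the gripper's body (76 mm by 85 mm) begins 54 mm behind the grasp point. The pads swing forward as they close: fully open they stand 13 mm farther back than shut.
Start: joints at [1.45, 0.501, -0.427, 1.55, 0.221, 1.138, -0.21], TCP at [243.423, -602.698, 231.31] pointing down, gripper open.
Joint ranges: [-2.88, 2.88], [-0.31, 2.03], [-1.54, 1.56], [0.2, 2.42], [-1.41, 4.55], [0.19, 2.02], [-2.57, 2.57]. Speed limits (rad/s): [2.57, 2.57, 3.14, 3.14, 3.14, 3.14, 3.14].

## Interface

Orientations are given as a unit quaternion [w, x, y, z].
In Python, from bench import robot gives the robot as it stands. The module is installed in compiled form; this text tells all that it offers.
- The arm moves only by the shell command python3 -m pendant 'ROWS' [FORCE]. ROWS is a JSON object whose one key "commands" holds a list of rows, each a list of 7 numbers: the shift along the tool's x, y, z in mm, then the turn, a rotation vector about the tool's x, y, z in rad, then the finger opening in mm, from 0 to 85.4. In form: {"commands": [[tx, ty, tz, ax, ay, az, gripper], ...]}. A call has 1 to 10 rows; each row shifts and turns the commanded pose from where the row before left it, along the tool's axes as they then stand; what a row does not reach is not made up. A row lasts 1/10 s, in which the tool goes at most 50 mm and 8.59 degrees, less where a joint would pass 70% of its speed; a pose out of reach is approached as far as the arm can. A call with a gripper value outside its range is refused whole. The fingers move at their own pace and stop on an object; FORCE is the grip in N (left out, the last holds). Time passes only in rows, so rows that do not move let the fingers close. It gives the time, the measured TCP pose, the force, the opening and the grip force at its end, in the units of the state.
- robot.read_state(): the state, without advancing time (a new reading comes with each control period).
- robot.get_image(name): name is "side" or "top" or "wrist"; returns a dict with "pixels" (384x512x3 uint8, red, green, blue), "fx", "fy", "cx", "cy" (pixels), "R" (3x3) and "t" (3): a world point X has camera coordinates R X + t. Camera axes: x right, y down, z forward; pixel columns grow to the right and rows downward; lengths in mm; the calibration is good to about 2 mm. The wrist camera is an equidistant fisheye: a pixel r from the principal point sees the ray r / f radians off the axis. A picture is of the moment at which its call begins. There is no depth.
- robot.hand_in(): hands the job in; it is judged then, once.
Trained networks look in the newest picture that a camera, given by its name, has taken for a name from the list of things; names that differ only in an ending like _2 or _b are one class to them, and where a whole thing is asked for, a point or a joint stands for the part that bears it (a point fixed in the world has none). Each returns a list of dicts, best first, with "p" (0 to 1); they miss things now and then, are a little off and sometimes report something else, mostly with a low value. They report only what shows in the picture. A call takes as long as a camera call. They do not tell look-alikes from the thing itself.
- robot.spot_in(camera, query): "box" ([left, top, right, bottom] in pixels, round what is visible of it).
The state is a dict: "time": time; "q": joint angles; "qd": joint speeds; "joint_efforts": joint torques, N m; "position": TCP position; "tool_rot": TCP orientation; "force": force on the tool from outside, world axes, zero at the start; "torque": the same for the moment, N m; "finger_gap": opening from 0.0 (shut) to 1.0 (fully open); "grasp_force": force on a finger pad.
Only numpy, scipy, OpenCV 4.12 (cv2) and the standard library are available. Lean on these libraries where they do the work, as an engineer would, in place of code of your own. Each camera call takes 0.05 s, during which the arm holds its last target. There are 200 camera calls.

## Task

Put the three straight attenuators into the empty compartment of the turntable bin. Draw their bin right out of the rack and let go of it on the bench; with the empty compartment turned squarely under the chute, take the bin again by its back half and tip all three out over the chute's mouth. Stand the empty bin upright on the bench and leave the other bins and the hand tools where they are.

Things in the scene. Friction and masses are not known exactly. Their poses are not given: they have to be found in the camera images.
- station: Fixed sorting station: a turntable bin with a funnel chute over one side. Sizes in mm. Origin on the bench on the vertical turning axis, z up; the chute is off the axis to -y. The turning plate has radius 175, its top at height 22. The chute hangs on an arm from a 26 square post, 115 tall, at (200, -100) in this frame; the post's foot joins the base. The +y side is clear for turning.
- chute_mouth (a point): Centre of the funnel's round mouth, rim height 176, inner diameter 135, axes of the station. On its edge towards the turning axis (+y of the station), over some 80 degrees to either side, a curved splash guard rises to height 220. A bin can come in freely over the rim from the station's -y side.
- chute_outlet (a point): Centre of the funnel's round outlet, inner diameter 74, at height 90, 83 from the turning axis towards -y of the station.
- turn_axis (a point): On the turning axis at the tub's floor, height 22; turns with the plate, its axes lie along the two dividers. The round tub on the plate has outer radius 130, wall 3, rim at height 80; two crossing dividers (3 thick, top at height 78) split it into four quarters, the hub post has radius 14. The empty quarter is the one with x and y positive here.
- carousel (a joint): Angle of the turntable about its vertical axis, rad, anticlockwise seen from above; it turns without end both ways and stays where it is left. At 0 (and at whole turns) the empty quarter is centred under the chute. Drag about 0.6 N at a peg when turned slowly.
- peg (a point): Top of one of eight alike black grip pegs: upright round pins, diameter 20, from height 22 to 92, standing on the plate 160 from the turning axis, every 45 degrees (in line with the divider arms, and midway between). They turn with the plate. 20 of free plate lies between a peg and the tub.
- pocket (a point): Middle of the floor of the empty quarter, height 22, 83 from the turning axis; it turns with the plate, axes as turn_axis. The other three quarters hold tees, elbows and flange sockets.
- bin: Black shelf bin with the three straight attenuators, one of three alike in the rack, in any bay. Outside 160 long (x), 69 wide (y), 62 high; origin at the centre of its underside, front to -x. Sides 2.5 thick, 62 high from x -10 back to the upright back wall at x +80, sloping down forwards to 28 at x -62. Floor 4 thick. Empty about 0.13 to 0.22 kg; friction varies, about 0.5 to 0.7.
- bin_lip (a point): Middle of the front edge of the bin's lip, (-80, 0, 20) in the bin's frame, axes of the bin. The floor rises from x -48 as a sloping lip (27 degrees) to this edge; the contents leave over it, so the bin must be tipped some 60 degrees or more to empty.
- bin_pull (a point): Middle of the top of the bin's finger pull, (-94, 0, 20) in the bin's frame, axes of the bin: a block 12 wide (y) on the front, from x -80 to -108 and from height 3 to 20. It can be pinched from above.
- attenuator_1: Straight nickel-plated coaxial attenuator, 60 long, hexagon body 22 across flats over the middle 36, ends of diameter 14; origin at its middle, axis along x; about 75 g. At first it lies lengthwise on the floor of the bin.
- attenuator_2: As attenuator_1, beside it.
- attenuator_3: As attenuator_1, behind the other two.
- rack: Fixed steel rack, three bays at 77 pitch along its y, open to -x and above; origin on the bench at its centre. Partitions 3 thick and 62 high reach from x -65 to +70, the back plate at x +72 is 75 high. The bins stand in it on the bench, 2.5 clear each side, and stick out 27 in front plus the finger pull; only the front can be got hold of.
- tee_bin: Leave alone: the same kind of bin, holding two T-pieces. Frame as bin.
- elbow_bin: Leave alone: the same kind of bin, holding two right-angle elbows. Frame as bin.
- screwdriver: Leave alone: screwdriver lying on the bench.
- spanner: Leave alone: spanner lying on the bench.
There are look-alikes about, which are no part of the job. What is shaped like the bin but blue or pink is not meant.

How it is judged (in metres and radians):
On the way, in this order (a step that is already met when the one before it is completed fails the run):
1. the bin stands on the bench, right out of the rack and let go (x of bin in the frame of rack below -0.15 m and height (world z) of bin below 0.01 m and angle between bin's own z axis and vertical below 0.1 rad and linear speed of bin below 0.03 m/s and contact force between the fingers and bin below 0.3 N), for 0.2 s.
2. the bin, held behind its middle, is tipped by more than 45 degrees with its lip over the chute's mouth and the empty compartment under the chute (x of the grasp point in the frame of bin above 0 m and angle between bin's own z axis and vertical above 0.785 rad and horizontal distance between bin_lip and chute_mouth below 0.07 m and height (world z) of bin_lip above 0.12 m and horizontal distance between pocket and chute_outlet below 0.015 m), for 0.1 s.
At the end, for the whole second after the job is handed in: All three attenuators lie at rest in the empty quarter of the turntable bin (middles inside its walls and below its rim, 80 mm over the bench), and the bin stands upright (within 0.1 rad) and at rest on the bench (x of each of attenuator_1, attenuator_2, attenuator_3 in the frame of pocket above -0.056 m and y of each of attenuator_1, attenuator_2, attenuator_3 in the frame of pocket above -0.056 m and horizontal distance between each of attenuator_1, attenuator_2, attenuator_3 and turn_axis below 0.127 m and height (world z) of each of attenuator_1, attenuator_2, attenuator_3 below 0.08 m and linear speed of each of attenuator_1, attenuator_2, attenuator_3 below 0.05 m/s and angle between bin's own z axis and vertical below 0.1 rad and height (world z) of bin between -0.005 and 0.01 m and linear speed of bin below 0.03 m/s); the robot touches nothing.
It fails at once if another bin is moved by more than 30 mm (distance of any of tee_bin, elbow_bin from where it was at the start of the episode above 0.03 m).
It fails at once if a hand tool is moved by more than 40 mm (distance of any of screwdriver, spanner from where it was at the start of the episode above 0.04 m).
It also fails if it takes over 72 s, if anything falls off the work surface, if the arm or the gripper's body presses on something with over 40 N, if the wrist force passes 120 N, or if a joint passes its speed limit or range.

## Working session

There is one attempt and no reset: what is moved stays moved. The work goes in short steps, Python scripts to look and compute and a shell command to move; the robot and the scene stay as the last step left them, time stands still between calls to the robot, and variables do not carry over. Pictures are saved under pics/ and viewed, at most 10 in all, crops included, and the job is handed in when it is done.

```bash
mkdir -p pics
python3 - <<'E'
from bench import robot
import cv2,numpy as np
ims=[]
for c in ("top","side","wrist"):
    d=robot.get_image(c); cv2.imwrite(f"pics/{c}0.png",d["pixels"][:,:,::-1])
    print(c,d["fx"],d["cx"],d["cy"],np.round(d["R"],3).tolist(),np.round(d["t"],1).tolist())
    for q in ("bin","bin_pull","station","peg","attenuator_1","rack","tee_bin","elbow_bin","screwdriver","spanner"):
        print(q,[([int(v) for v in o["box"]],round(o["p"],2)) for o in robot.spot_in(c,q)[:8]])
    if c!="wrist": ims.append(d["pixels"][:,:,::-1])
s=robot.read_state(); print(s)
E
```

```text
top 444.0948036147013 256.3308664647888 192.04857646330973 [[0.016, -1.0, 0.02], [-0.995, -0.018, -0.101], [0.102, -0.018, -0.995]] [-248.6, 487.9, 1310.1]
bin [([269, 246, 303, 315], 0.75), ([364, 229, 429, 262], 0.69), ([274, 207, 343, 231], 0.68)]
bin_pull [([273, 252, 304, 313], 0.83), ([277, 209, 342, 235], 0.65), ([365, 230, 431, 260], 0.57)]
station [([53, 129, 184, 250], 0.93)]
peg [([51, 131, 176, 251], 0.83), ([297, 212, 318, 219], 0.24)]
attenuator_1 [([295, 210, 318, 222], 0.69)]
rack [([294, 156, 347, 234], 0.9), ([50, 128, 184, 254], 0.67)]
tee_bin [([274, 156, 339, 183], 0.88), ([51, 124, 182, 253], 0.55)]
elbow_bin [([49, 133, 176, 249], 0.69), ([51, 126, 180, 249], 0.62)]
screwdriver [([239, 117, 272, 124], 0.73)]
spanner [([212, 99, 269, 113], 0.81)]
side 364.9125687739643 258.7340659259908 186.11979976164835 [[0.86, -0.51, 0.006], [-0.304, -0.522, -0.797], [0.41, 0.684, -0.604]] [-532.4, 148.1, 1295.9]
bin [([177, 248, 231, 282], 0.74), ([275, 299, 325, 365], 0.67), ([272, 240, 292, 262], 0.52)]
bin_pull [([179, 246, 233, 281], 0.87), ([274, 300, 324, 364], 0.75), 
[... 951 characters left out ...]
  0.50088916, -0.42703004,  1.55037277,  0.22079738,
        1.13831042, -0.21032332]), 'qd': array([-5.50065942e-04,  8.53176032e-04, -8.23696605e-04,  6.70192884e-05,
        8.36923657e-04,  2.92941549e-04, -1.62707353e-03]), 'joint_efforts': array([ 9.26102402e-04, -5.69366491e+01, -5.81012249e+00, -2.81332219e+01,
        1.26946325e-02,  1.79743398e-03, -5.15606160e-06]), 'position': array([ 243.4594885 , -602.69697744,  231.33047311]), 'tool_rot': array([1.79137337e-05, 9.81639110e-01, 1.90747627e-01, 2.90198444e-05]), 'force': array([ 0.75639399, -0.55612321,  0.85035169]), 'torque': array([ 0.00195279, -0.04426488, -0.02434276]), 'grasp_force': 0.0, 'finger_gap': 0.9979027125989983}
```

View pics/top0.png

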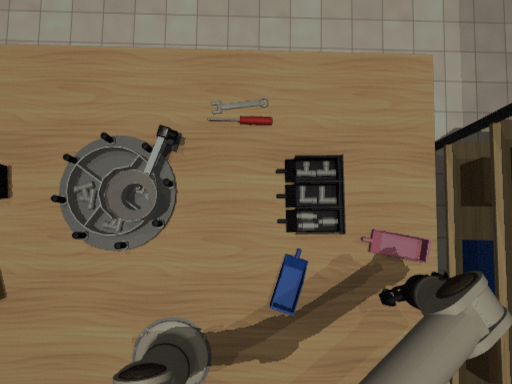

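View pics/side0.png

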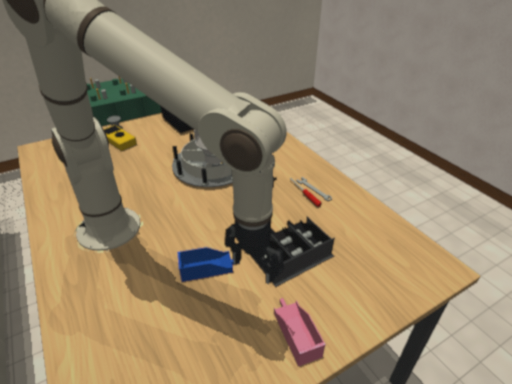

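The top picture shows the rack at about (315,195) with its fronts facing left (+y), and three black bins at rows 168, 195 and 220. It also shows the station at (117,192), the blue bin at (290,283), the pink bin at (398,246), and the tools at (240,105–120). The side picture agrees. Next I'll enlarge the rack and the station.

```bash
cat > h.py <<'E'
import numpy as np,cv2
from bench import robot
from scipy.spatial.transform import Rotation as Ro
def ray(d,u,v):
    R=np.array(d["R"]);t=np.array(d["t"]);x=(u-d["cx"])/d["fx"];y=(v-d["cy"])/d["fy"]
    if d.get("fish"):
        r=np.hypot(x,y); k=np.sin(r)/max(r,1e-9); c=np.array([x*k,y*k,np.cos(r)])
    else: c=np.array([x,y,1.])
    return -R.T@t, R.T@c
def atz(d,u,v,z):
    o,r=ray(d,u,v); return o+r*(z-o[2])/r[2]
def proj(d,X):
    c=np.array(d["R"])@np.asarray(X,float)+np.array(d["t"])
    if d.get("fish"):
        th=np.arctan2(np.hypot(c[0],c[1]),c[2]); n=np.hypot(c[0],c[1])
        return d["cx"]+d["fx"]*th*c[0]/n, d["cy"]+d["fy"]*th*c[1]/n
    return d["cx"]+d["fx"]*c[0]/c[2], d["cy"]+d["fy"]*c[1]/c[2]
def img(n):
    d=robot.get_image(n); d["fish"]=(n=="wrist"); return d
def tri(a,b):
    (o1,r1),(o2,r2)=a,b
    A=np.stack([r1,-r2],1); s=np.linalg.lstsq(A,o2-o1,rcond=None)[0]
    p,q=o1+s[0]*r1,o2+s[1]*r2; return (p+q)/2,np.linalg.norm(p-q)
def st():
    s=robot.read_state(); q=s["tool_rot"]; R=Ro.from_quat(q[[1,2,3,0]])
    return s["position"],R,s
E
python3 - <<'E'
from h import *
d=img("top"); p=d["pixels"][:,:,::-1]
a=cv2.resize(p[145:245,270:355],None,fx=4.5,fy=4.5,interpolation=cv2.INTER_CUBIC)
b=cv2.resize(p[120:255,45:190],None,fx=2.9,fy=2.9,interpolation=cv2.INTER_CUBIC)
o=np.zeros((450,a.shape[1]+b.shape[1]+4,3),np.uint8);o[:a.shape[0],:a.shape[1]]=a;o[:b.shape[0],a.shape[1]+4:]=b
cv2.imwrite("pics/crop1.png",o);print(o.shape)
for n,u,v,z in (("rackback top",343,156,75),("rackback bot",344,233,75),("pull1",280,171,20),("pull2",280,196,20),("pull3",280,221,20),("station",117,192,40),("post",168,133,115),("base",171,350,0)): print(n,np.round(atz(d,u,v,z)))
print(proj(d,[0,0,0]),proj(d,[243,-602,231]))
E
```

```text
(450, 806, 3)
rackback top [ 598. -492.   75.]
rackback bot [ 373. -494.   75.]
pull1 [ 559. -311.   20.]
pull2 [ 482. -312.   20.]
pull3 [ 407. -313.   20.]
station [483. 173.  40.]
post [647.  15. 115.]
base [21.  4.  0.]
(np.float64(172.07595755104234), np.float64(357.44089317313285)) (np.float64(400.31999147190203), np.float64(285.1408764506504))
```

View pics/crop1.png

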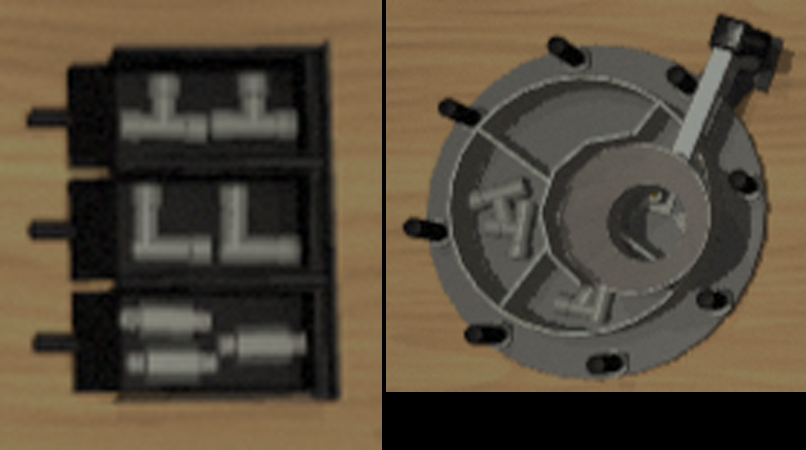

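The crop settles which bin is meant. The black bins, by finger pull in the top picture, are (280,171) with two tees, (280,196) with two elbows, and (280,221) with three straight attenuators. The last one, nearest the robot, fits the description. The empty quarter looks like the upper one, around crop (570,105). The quarter under the outlet has parts in it.

Run:
```python
from h import *
from scipy.optimize import least_squares
d=img("top"); s=img("side")
c=lambda u,v:((u-386)/2.9+45,v/2.9+120)
P=[c(*p) for p in [(555,45),(447,105),(413,225),(473,333),(595,363),(703,297),(735,178),(675,73)]]
X=np.array([atz(d,*p,92)[:2] for p in P]); print(np.round(X))
f=lambda v:np.hypot(*(X-v[:2]).T)-160
r=least_squares(f,[483,173]); ax=r.x; print("axis",ax,np.round(r.fun))
print("peg ang",np.round(np.degrees(np.arctan2(*(X-ax)[:,::-1].T)),1))
for n,p in (("div UL",(483,130)),("div LL",(500,305)),("div UR",(655,100))):
    w=atz(d,*c(*p),78)[:2]-ax; print(n,np.round(np.hypot(*w)),np.degrees(np.arctan2(w[1],w[0])))
for z,p in ((176,(628,218)),(90,(645,232)),(115,(738,30))):
    w=atz(d,*c(*p),z)[:2]; v=w-ax; print(z,np.round(w),np.hypot(*v),np.degrees(np.arctan2(v[1],v[0])))
for n,p in (("bluetip",(297,252)),("bluebk",(288,312)),("sd",(239,120)),("sd2",(272,120)),("sp",(212,108))): print(n,np.round(atz(d,*p,10)))
cv2.imwrite("pics/side1.png",cv2.resize(s["pixels"][110:210,160:240,::-1],None,fx=5,fy=5,interpolation=cv2.INTER_CUBIC))
```

```text
[[641. 205.]
 [579. 308.]
 [459. 334.]
 [355. 270.]
 [328. 150.]
 [394.  49.]
 [511.  22.]
 [615.  85.]]
axis [485.35396342 178.08934308] [-2. -0. -2. -1. -0. -1. -2. -0.]
peg ang [   9.8   54.3   99.5  144.9 -170.  -125.3  -80.5  -35.5]
div UL 122.0 54.1178197752591
div LL 125.0 144.87065813838095
div UR 127.0 -33.979854109140845
176 [462. 102.] 79.11179696503203 -106.8835476898614
90 [457. 108.] 75.43827607194429 -112.40823855038721
115 [655.  20.] 231.63231390318404 -43.01389571202911
bluetip [ 315. -366.   10.]
bluebk [ 137. -340.   10.]
sd [ 717. -183.   10.]
sd2 [ 720. -285.   10.]
sp [754. -98.  10.]
```

```bash
python3 -m pendant '{"commands":[[30,-30,0,0,0,-0.14,40],[30,-35,0,0,0,-0.14,40],[35,-35,0,0,0,-0.14,40],[35,-20,0,0,0,-0.14,40],[35,-10,0,0,0,-0.14,40],[35,0,0,0,0,-0.14,40],[35,0,0,0,0,-0.14,40],[0,0,0,0,0,-0.1,40],[0,0,0,0,0,-0.1,40],[0,0,0,0,0,0,40]]}' 60
```

```text
time: 2.8
position: [325.3, -331.9, 231.6]
tool_rot: [0.0, 0.709, 0.705, -0.0]
force: [-0.6, -0.6, -0.6]
finger_gap: 0.47
grasp_force: 0.0
```

Run:
```python
from h import *
d=img("wrist"); cv2.imwrite("pics/w1.png",d["pixels"][:,:,::-1]); np.savez("w1.npz",**{k:d[k] for k in("fx","fy","cx","cy","R","t")},fish=True)
for q in("bin","bin_pull","attenuator_1"): print(q,[([int(v) for v in o["box"]],round(o["p"],2)) for o in robot.spot_in("wrist",q)[:6]])
print([np.round(proj(d,[x,-313,20])) for x in(407,482,559)],proj(d,[407,-320,0]), -np.array(d["R"]).T@d["t"])
```

```text
bin [([95, 130, 255, 217], 0.76), ([287, 142, 355, 296], 0.63), ([251, 312, 280, 325], 0.52)]
bin_pull [([98, 131, 255, 218], 0.78), ([247, 307, 280, 328], 0.67), ([290, 143, 352, 295], 0.56)]
attenuator_1 [([322, 189, 339, 235], 0.88), ([299, 190, 318, 235], 0.81), ([312, 234, 320, 237], 0.63)]
[array([321., 149.]), array([378., 151.]), array([427., 153.])] (np.float64(317.8509969149365), np.float64(152.1240507631891)) [ 324.71053028 -260.03102752  373.99275619]
```

View pics/w1.png

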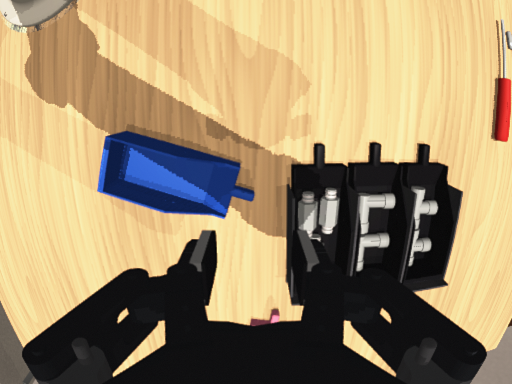

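The wrist picture shows the wanted bin at (320,230) with its pull at (320,145–165). The top view predicts (321,149), so the two agree. The attenuators show at (308,212) and (330,212).

```bash
python3 -m pendant '{"commands":[[5,20,30,0,0,0,40],[5,20,30,0,0,0,40],[5,20,30,0,0,0,40],[2,20,20,0,0,0,40],[0,0,0,0,0,0,40]]}' 60
python3 - <<'E'
from h import *
w1=dict(np.load("w1.npz")); t=img("top"); w=img("wrist")
print("pull mid",tri(ray(w1,320,154),ray(t,280.5,221)), atz(w1,320,145,20),atz(w1,320,165,20))
p=w["pixels"]; cv2.imwrite("pics/w2.png",p[:,:,::-1])
print(np.round(proj(w,[408,-309,20])),np.round(proj(w,[408,-325,20])),st()[0])
print(-np.array(w["R"]).T@w["t"])
g=cv2.cvtColor(p,cv2.COLOR_RGB2GRAY)
u,v=map(int,proj(w,[408,-313,20])); print(u,v)
for dv in(-30,-15,0,15,30): 
    r=max(0,v+dv); print(r,g[r,u-40:u+41:4])
print("col",g[max(0,v-60):v+60:4,u])
E
```

```text
time: 3.5
position: [406.2, -313.4, 118.7]
tool_rot: [-0.002, 0.709, 0.705, 0.001]
force: [-0.6, 0.7, -0.4]
finger_gap: 0.47
grasp_force: 0.0
pull mid (array([ 405.44940577, -316.19067413,   24.32420584]), np.float64(4.80349067076659)) [ 404.96290067 -307.94298636   20.        ] [ 406.02034486 -332.86211132   20.        ]
[258. 185.] [258. 203.] [ 404.99162545 -315.22237962  121.0197673 ]
[ 405.12959435 -242.92868707  262.72401315]
258 189
159 [210 213 209 222 206 197 214 203 204 210 220 222 210 223 218 207 204 204
 214 212 216]
174 [136 156 130 131 117 108 124 113 113 121 128 126 130 130 124 116 114 151
 150 154 156]
189 [138 135 142 145 132 132 138 126  19  14  14  42 147 144 140 145 158 163
 155 151 154]
204 [143 100 116 114 107 100 105  96  24  19  17  24 111 106 101 119 124 128
 119 146 129]
219 [ 15  14  13  15  13  13  15  14  17  15  15  14  15  14  14  15  16  16
  15  17 123]
col [219 221 221 220 220 220 221 220 220 219 174 127 127  11  16  14  14  20
  19  18  16  20  17  17  15  16  16  18  21  19]
```

```bash
python3 -m pendant '{"commands":[[-4,1,40,0,0,0,40],[0,0,40,0,0,0,40],[0,0,25,0,0,0,40],[0,0,8,0,0,0,40],[0,0,0,0,0,0,40],[0,0,0,0,0,0,8],[0,0,0,0,0,0,5],[0,0,0,0,0,0,5],[0,0,0,0,0,0,5],[0,0,0,0,0,0,5]]}' 60
```

```text
time: 4.6
position: [407.6, -320.9, 10.4]
tool_rot: [0.002, 0.709, 0.705, -0.0]
force: [-0.9, -0.2, 5.7]
finger_gap: 0.121
grasp_force: 59.1
```

```bash
python3 -m pendant '{"commands":[[8,0,0,0,0,0,5],[18,0,0,0,0,0,5],[25,0,0,0,0,0,5],[28,0,0,0,0,0,5],[28,0,0,0,0,0,5],[28,0,0,0,0,0,5],[28,0,0,0,0,0,5],[22,0,0,0,0,0,5],[10,0,0,0,0,0,5],[0,0,0,0,0,0,5]]}' 60
```

```text
time: 5.6
position: [409.5, -123.8, 10.2]
tool_rot: [0.002, 0.709, 0.705, 0.001]
force: [-0.9, 2.0, 15.5]
finger_gap: 0.12
grasp_force: 60.5
```

```bash
python3 -m pendant '{"commands":[[0,0,0,0,0,0,40],[0,0,0,0,0,0,40],[0,0,0,0,0,0,40],[0,0,0,0,0,0,40],[0,0,-20,0,0,0,40],[0,0,-40,0,0,0,40],[0,0,-50,0,0,0,40],[0,0,-50,0,0,0,40],[0,0,-40,0,0,0,40],[0,0,0,0,0,0,40]]}'
python3 - <<'E'
from h import *
w=img("wrist");t=img("top")
a=w["pixels"][:,:,::-1];b=t["pixels"][:,:,::-1]
cv2.imwrite("pics/m1.png",np.hstack([a[:,100:420],cv2.resize(b[120:270,180:360],None,fx=2.5,fy=2.5)[:384]]))
print(st()[0],proj(w,[407,-205,62]))
for q in("bin","attenuator_1"): 
  for cam in("top","wrist"): print(q,[([int(v) for v in o["box"]],round(o["p"],2)) for o in robot.spot_in(cam,q)[:6]])
E
```

```text
time: 6.6
position: [411.0, -125.7, 213.1]
tool_rot: [0.005, 0.71, 0.704, 0.001]
force: [1.2, -0.3, -0.5]
finger_gap: 0.47
grasp_force: 0.0Traceback (most recent call last):
  File "<stdin>", line 4, in <module>
    return _nx.concatenate(arrs, 1, dtype=dtype, casting=casting)
           ~~~~~~~~~~~~~~~^^^^^^^^^^^^^^^^^^^^^^^^^^^^^^^^^^^^^^^
ValueError: all the input array dimensions except for the concatenation axis must match exactly, but along dimension 0, the array at index 0 has size 384 and the array at index 1 has size 375
```

```bash
python3 -m pendant '{"commands":[[45,5,-15,0,0,0,40],[45,5,-15,0,0,0,40],[45,5,-15,0,0,0,40],[45,5,-10,0,0,0,40],[45,-15,0,0,0,0,40],[45,-18,0,0,0,0,40],[45,-18,0,0,0,0,40],[45,-18,0,0,0,0,40],[35,-8,0,0,0,0,40],[0,0,0,0,0,0,40]]}'
python3 -m pendant '{"commands":[[0,0,0,0,0,-0.137,40],[0,0,0,0,0,-0.137,40],[0,0,0,0,0,-0.137,40],[0,0,0,0,0,-0.137,40],[0,0,0,0,0,-0.137,40],[0,0,0,0,0,-0.137,40],[0,0,0,0,0,-0.137,40],[0,0,0,0,0,0,40]]}'
python3 - <<'E'
from h import *
w=img("wrist");t=img("top")
a=w["pixels"][:,:,::-1];b=t["pixels"][:,:,::-1]
cv2.imwrite("pics/m2.png",np.hstack([a[:,100:420],cv2.resize(b[120:270,180:360],(460,384))]))
p,R,s=st();print(p,np.round(R.as_matrix(),3).tolist(),np.round(s["q"],2))
ax=np.array([485.4,178.1])
for k in range(8):
    th=np.radians(9.6+45*k); X=[*(ax+160*np.array([np.cos(th),np.sin(th)])),92]; print(9.6+45*k,np.round(X),np.round(proj(w,X)))
print(np.round(proj(w,[462,102,176])),robot.spot_in("top","bin")[:5],robot.spot_in("top","attenuator_1")[:3])
E
```

```text
time: 7.7
position: [349.7, 275.7, 262.3]
tool_rot: [-0.002, 0.706, 0.708, -0.0]
force: [-0.3, 0.2, -0.4]
finger_gap: 0.467
grasp_force: 0.0
time: 8.5
position: [352.8, 269.4, 261.8]
tool_rot: [-0.002, 0.304, 0.953, -0.001]
force: [-0.8, -0.6, 0.0]
finger_gap: 0.469
grasp_force: 0.0
[352.95287406 269.82411691 262.25926585] [[-0.812, 0.583, -0.002], [0.583, 0.812, -0.0], [0.002, -0.002, -1.0]] [ 0.51  0.32 -1.41  1.99  0.35  1.13 -0.09]
9.6 [643. 205.  92.] [331. 351.]
54.6 [578. 309.  92.] [375. 291.]
99.6 [459. 336.  92.] [354. 214.]
144.6 [355. 271.  92.] [257. 174.]
189.6 [328. 151.  92.] [160. 214.]
234.6 [393.  48.  92.] [138. 291.]
279.6 [512.  20.  92.] [182. 351.]
324.6 [616.  85.  92.] [256. 373.]
[189. 355.] [{'box': [273.6, 247.1, 306.7, 314.1], 'p': 0.93}, {'box': [363.0, 232.0, 429.9, 265.6], 'p': 0.91}, {'box': [210.4, 208.7, 274.3, 228.7], 'p': 0.77}] [{'box': [252.3, 218.4, 271.9, 224.6], 'p': 0.68}, {'box': [232.3, 211.0, 253.4, 218.1], 'p': 0.44}, {'box': [295.3, 157.4, 344.9, 235.5], 'p': 0.42}]
```

View pics/m2.png

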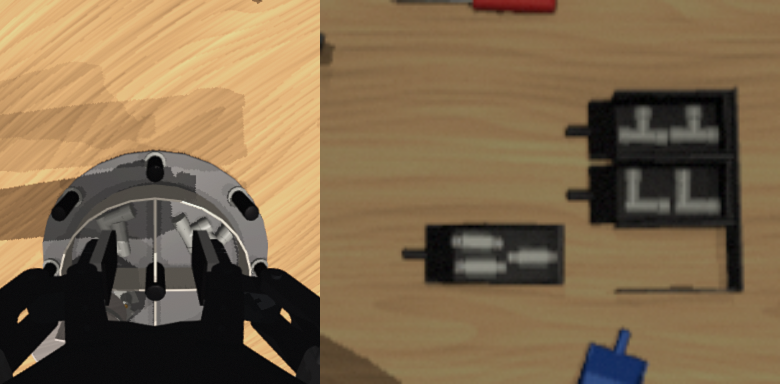

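The left half, from the wrist, has the peg top at full-image (255,175), where (257,174) was predicted. The right half, from the top, shows the attenuator bin free of the rack and upright with all three parts in it, at about (242,218). The other bins haven't moved.

```bash
python3 -m pendant '{"commands":[[-1,2,45,0,0,0,40],[0,0,50,0,0,0,40],[0,0,50,0,0,0,40],[0,0,40,0,0,0,40],[0,0,15,0,0,0,40],[0,0,0,0,0,0,15],[0,0,0,0,0,0,15],[0,0,0,0,0,0,15],[0,0,0,0,0,0,15]]}' 30
python3 -c "
from h import *
p,R,s=st();print(p,R.as_matrix().round(3)[:,0],s['q'].round(2))"
```

```text
time: 9.6
position: [353.9, 270.9, 62.8]
tool_rot: [-0.001, 0.305, 0.952, -0.001]
force: [-2.9, 3.2, -24.7]
finger_gap: 0.22
grasp_force: 30.6
[353.91693581 270.92822243  62.81815563] [-0.814  0.58   0.001] [ 0.11  0.6  -0.99  2.16  0.74  0.78 -0.42]
```

```bash
python3 -m pendant '{"commands":[[-0.2,8.4,0,0,0,0.0524,15],[-0.9,16.7,0,0,0,0.1047,15],[-0.9,16.7,0,0,0,0.1047,15],[-0.9,16.7,0,0,0,0.1047,15],[-0.9,16.7,0,0,0,0.1047,15],[-0.9,16.7,0,0,0,0.1047,15],[-0.9,16.7,0,0,0,0.1047,15],[-0.9,16.7,0,0,0,0.1047,15],[-0.9,16.7,0,0,0,0.1047,15],[0,0,0,0,0,0,15]]}'
python3 -c "
from h import *
p,R,s=st();v=p[:2]-[485.4,178.1];x=R.as_matrix()[:,0];print(p,np.hypot(*v),np.degrees(np.arctan2(v[1],v[0])),np.degrees(np.arctan2(x[1],x[0])),s['q'].round(2),s['force'])"
```

```text
time: 10.6
position: [477.7, 337.7, 62.8]
tool_rot: [0.0, 0.687, 0.727, 0.0]
force: [-0.3, 1.4, -16.6]
finger_gap: 0.221
grasp_force: 32.1
[477.73676741 337.65825869  62.80681853] 159.742176805636 92.74967750210273 93.22274416019833 [-0.12  0.69 -0.73  1.83  0.6   0.85 -1.08] [ -0.33877211   1.35179257 -16.5938829 ]
```

```bash
python3 -m pendant '{"commands":[[-1,18,0,0,0,0.1124,15],[-1,18,0,0,0,0.1124,15],[-1,18,0,0,0,0.1124,15],[-1,18,0,0,0,0.1124,15],[-1,18,0,0,0,0.1124,15],[-1,18,0,0,0,0.1124,15],[-1,18,0,0,0,0.1124,15],[-1,18,0,0,0,0.1124,15],[-1,18,0,0,0,0.1124,15],[-1,18,0,0,0,0.1124,15]]}'
python3 -m pendant '{"commands":[[0,0,0,0,0,0,15],[0,0,0,0,0,0,15]]}'
python3 -c "
from h import *
p,R,s=st();v=p[:2]-[485.4,178.1];x=R.as_matrix()[:,0];print(p,np.hypot(*v),np.degrees(np.arctan2(v[1],v[0])),np.degrees(np.arctan2(x[1],x[0])),s['q'].round(2),s['force'])"
```

```text
time: 11.6
position: [625.0, 255.3, 62.8]
tool_rot: [0.0, 0.968, 0.25, -0.001]
force: [-1.2, -1.4, -12.3]
finger_gap: 0.222
grasp_force: 32.5
time: 11.8
position: [624.8, 255.7, 62.8]
tool_rot: [0.0, 0.968, 0.253, -0.001]
force: [-0.7, -1.9, -14.2]
finger_gap: 0.222
grasp_force: 32.4
[624.81803878 255.71449753  62.84604388] 159.5662864252267 29.10483566638441 29.25650937940336 [-0.12  0.74 -0.45  1.59  0.39  0.9  -1.77] [ -0.7332073   -1.86278963 -14.24642316]
```

```bash
python3 -m pendant '{"commands":[[0,2,0,0,0,0.0125,15],[0,0,0,0,0,0,15],[0,0,0,0,0,0,40],[0,0,0,0,0,0,40],[0,0,0,0,0,0,40],[0,0,-40,0,0,0,40],[0,0,-50,0,0,0,40],[0,0,-50,0,0,0,40],[0,0,-50,0,0,0,40],[0,0,-30,0,0,0,40]]}'
python3 -m pendant '{"commands":[[0,0,0,0,0,-0.134,40],[0,0,0,0,0,-0.134,40],[0,0,0,0,0,-0.134,40],[0,0,0,0,0,-0.134,40],[0,0,0,0,0,-0.134,40],[0,0,0,0,0,-0.134,40],[0,0,0,0,0,-0.134,40],[0,0,0,0,0,-0.134,40],[0,0,0,0,0,0,40]]}'
python3 -c "
from h import *
p,R,s=st();print(p,R.as_matrix().round(3).tolist(),s['q'].round(2),s['force'])"
```

```text
time: 12.8
position: [628.6, 256.9, 290.3]
tool_rot: [-0.001, 0.969, 0.246, 0.005]
force: [1.3, 0.2, 0.1]
finger_gap: 0.471
grasp_force: 0.0
time: 13.7
position: [627.3, 255.5, 284.8]
tool_rot: [0.0, 0.708, 0.707, 0.001]
force: [0.4, -0.1, 0.3]
finger_gap: 0.466
grasp_force: 0.0
[627.31493354 255.52907484 284.75593641] [[0.001, 1.0, 0.002], [1.0, -0.001, 0.002], [0.002, 0.002, -1.0]] [ 0.06  0.58 -0.75  1.41  0.4   1.31 -0.71] [ 0.42240708 -0.14646607  0.32965252]
```

Next I move to (440,-60,300), where the wrist camera sees the station, and look there.

```bash
python3 -m pendant '{"commands":[[-35,-20,-5,0,0,0,60],[-35,-20,-5,0,0,0,60],[-35,-20,-5,0,0,0,60],[-35,-20,0,0,0,0,60],[-35,-20,0,0,0,0,60],[-35,-20,0,0,0,0,60],[-35,-20,0,0,0,0,85],[-35,-20,0,0,0,0,85],[-35,-27,0,0,0,0,85],[0,0,0,0,0,0,85]]}'
python3 - <<'E'
from h import *
w=img("wrist");t=img("top")
np.savez("w3.npz",**{k:w[k] for k in("fx","fy","cx","cy","R","t","pixels")},fish=True)
np.savez("t3.npz",**{k:t[k] for k in("fx","fy","cx","cy","R","t","pixels")},fish=False)
a=w["pixels"][:,:,::-1];b=t["pixels"][:,:,::-1]
cv2.imwrite("pics/m3.png",np.hstack([a[:,70:470],cv2.resize(b[120:264,40:190],(400,384),interpolation=cv2.INTER_CUBIC)]))
print(st()[0],np.round(proj(w,[462,102,176])),np.round(proj(w,[485,178,92])))
for q in("bin","attenuator_1","station","chute_mouth"): print(q,[([int(v) for v in o["box"]],round(o["p"],2)) for o in robot.spot_in("wrist",q)[:6]])
E
```

```text
time: 14.7
position: [436.3, -64.9, 298.8]
tool_rot: [0.001, 0.712, 0.702, -0.002]
force: [-0.0, -0.0, -0.4]
finger_gap: 0.994
grasp_force: 0.0
[439.28451441 -60.39479577 299.35973572] [281.   2.] [293. -31.]
bin [([213, 181, 263, 307], 0.98), ([109, 274, 198, 328], 0.56)]
attenuator_1 [([242, 222, 255, 258], 0.65), ([220, 221, 243, 257], 0.58)]
station [([164, 0, 439, 126], 0.91)]
chute_mouth [([167, 0, 442, 131], 0.78), ([213, 182, 261, 306], 0.73)]
```

View pics/m3.png

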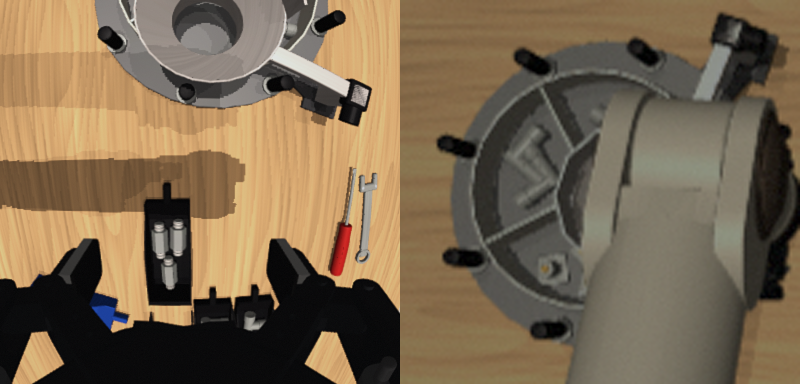

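The left half, from the wrist, shows the bin upright at full-image (238,245), the chute's mouth at about (278,20), and bare floor through the outlet. The right half, from the top, shows pegs at (525,52), (640,43), (447,142), (450,255) and (540,330).

Run:
```python
from h import *
from scipy.optimize import least_squares
t=dict(np.load("t3.npz"));w=dict(np.load("w3.npz"));t["fish"]=False
ax=np.array([485.4,178.1])
for x,y in [(525,52),(640,43),(447,142),(450,255),(540,330)]:
    v=atz(t,40+(x-400)*.375,120+y*.375,92)[:2]-ax; print("peg",np.hypot(*v).round(),np.degrees(np.arctan2(v[1],v[0])).round(1)%45)
for x,y in [(536,88),(487,247)]:
    v=atz(t,40+(x-400)*.375,120+y*.375,78)[:2]-ax; print("div",np.hypot(*v).round(),np.degrees(np.arctan2(v[1],v[0])).round(1))
# rim from wrist
P=[(287,25),(205,82),(137,25),(155,62),(262,62)]
X=np.array([atz(w,x+70,y,176)[:2] for x,y in P]); 
r=least_squares(lambda v:np.hypot(*(X-v[:2]).T)-v[2],[462,102,70]);print("rim",r.x,r.fun.round(1))
v=r.x[:2]-ax;print(np.hypot(*v),np.degrees(np.arctan2(v[1],v[0])))
# outlet z 90
Q=[(173,25),(243,25),(208,53)]
X=np.array([atz(w,x+70,y,90)[:2] for x,y in Q]); r=least_squares(lambda v:np.hypot(*(X-v[:2]).T)-37,[462,102]);v=r.x-ax;print("outlet",r.x,np.hypot(*v),np.degrees(np.arctan2(v[1],v[0])),r.fun.round(1))
# post
for x,y in[(355,92)]: v=atz(w,x+70,y,115)[:2]; print("post",v,np.degrees(np.arctan2(*(v-ax)[::-1]))+26.57)
# bin corners in wrist: rim z 62 back; lip
for n,x,y,z in(("pull tip",167,183,20),("lipL",147,200,20),("lipR",189,200,20),("backL",147,304,62),("backR",191,300,62),("shoulderL",146,240,62)): print(n,atz(w,x+70,y,z).round())
p=w["pixels"][:,:,::-1]
a=cv2.resize(p[165:310,200:275],None,fx=4,fy=4,interpolation=cv2.INTER_CUBIC); b=cv2.resize(p[0:130,160:340],None,fx=2.7,fy=2.7,interpolation=cv2.INTER_CUBIC)
o=np.zeros((580,a.shape[1]+b.shape[1],3),np.uint8);o[:,:a.shape[1]]=a;o[:b.shape[0],a.shape[1]:]=b;cv2.imwrite("pics/c4.png",o);print(o.shape)
```

```text
peg 161.0 27.1
peg 163.0 27.3
peg 157.0 28.900000000000006
peg 160.0 28.799999999999997
peg 160.0 30.099999999999994
div 125.0 31.1
div 127.0 122.1
rim [461.90116382  95.86684198  69.13697693] [ 1.6  0.5 -1.6  2.  -2.4]
85.52477758278452 -105.94774589343082
outlet [466.17537205 104.4274258 ] 76.13957255390747 -104.62502115808918 [ 4.1  4.1 -0.2]
post [643.35179617  30.70217274] -16.45044213315237
pull tip [ 410. -107.   20.]
lipL [ 379. -133.   20.]
lipR [ 442. -134.   20.]
backL [ 373. -296.   62.]
backR [ 444. -287.   62.]
shoulderL [ 380. -180.   62.]
(580, 786, 3)
```

View pics/c4.png

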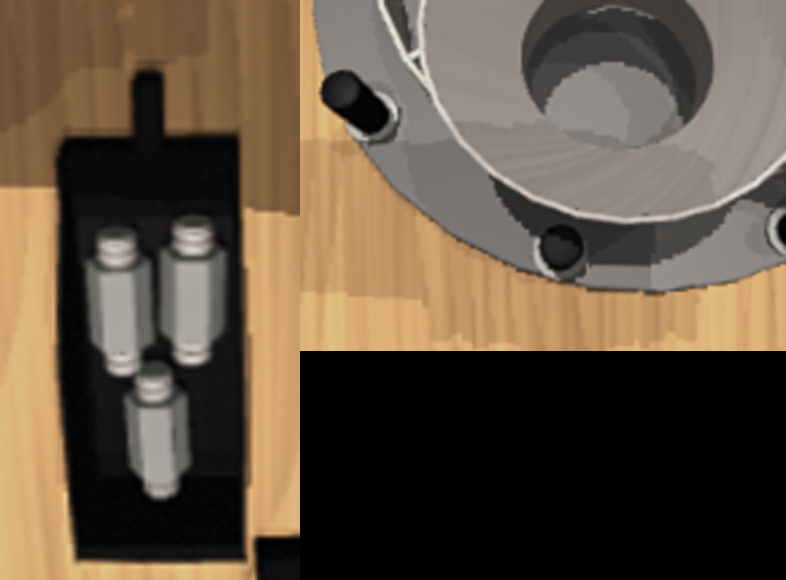

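The left half of the crop shows the bin squared up with its lip at (62–238,137), its back at about (77–246,558) and the three attenuators inside. The right half shows the funnel with bare floor through its outlet. The turntable is at about 28.4° against a target of 28.3°.

```bash
python3 -m pendant '{"commands":[[-35,-5,20,0,0,0,85],[-35,-5,30,0,0,0,85],[-35,-5,30,0,0,0,85],[-35,-5,30,0,0,0,85],[-36,-5,30,0,0,0,85],[-36,-5,30,0,0,0,85],[0,0,0,0,0.128,0,85],[0,0,0,0,0.128,0,85],[0,0,0,0,0.128,0,85],[0,0,0,0,0,0,85]]}'
python3 - <<'E'
from h import *
robot.get_image("top"); 
w=img("wrist"); p,R,s=st(); M=R.as_matrix(); print(p,M.round(3).tolist(),s["q"].round(2))
T=np.array([409.5,-235,16]); print("delta tool",(M.T@(T-p)).round(1)); print(proj(w,[410,-133,20]))
for X in([-80,34.5,20],[-80,-34.5,20],[-108,0,20]): print(X,np.round(proj(w,[409.7-X[1],-214-X[0],X[2]])))
print([([int(v) for v in o["box"]],round(o["p"],2)) for o in robot.spot_in("wrist","bin")[:4]])
g=cv2.cvtColor(w["pixels"],cv2.COLOR_RGB2GRAY)
c=np.where(g[:,:]<40)[0]
for y in(-140,-150):
  r=int(proj(w,[409.7,y,24])[1]); row=g[r]; print(r,[i for i in range(150,370) if (row[i]<45)!=(row[i-1]<45)])
E
```

```text
time: 16.0
position: [408.1, -275.0, 125.8]
tool_rot: [-0.136, 0.697, 0.69, 0.137]
force: [-0.9, -0.2, -0.7]
finger_gap: 0.992
grasp_force: 0.0
[ 408.99409719 -271.0490246   127.42577661] [[0.003, 1.0, 0.001], [0.927, -0.003, 0.375], [0.375, -0.0, -0.927]] [ 1.2   0.57 -0.61  1.84  0.01  1.05  0.63]
delta tool [ -8.4   0.4 116.8]
(np.float64(255.61671372025467), np.float64(86.90584333915308))
[-80, 34.5, 20] [220.  88.]
[-80, -34.5, 20] [291.  88.]
[-108, 0, 20] [255.  63.]
[([210, 65, 303, 267], 0.97), ([0, 236, 128, 354], 0.63), ([495, 92, 511, 143], 0.29)]
91 [218, 220, 249, 260, 288, 290]
101 [218, 291]
```

```bash
python3 -m pendant '{"commands":[[-8,0,15,0,0,0,85],[0,0,35,0,0,0,85],[0,0,35,0,0,0,85],[0,0,22,0,0,0,85],[0,0,10,0,0,0,85],[0,0,0,0,0,0,85],[0,0,0,0,0,0,50],[0,0,0,0,0,0,50],[0,0,0,0,0,0,50],[0,0,0,0,0,0,50]]}' 80
python3 -c "
from h import *
p,R,s=st();print(p,R.as_matrix().round(3).tolist(),s['q'].round(2),s['force'],s['finger_gap']*85.4,s['grasp_force'])"
```

```text
time: 17.15
position: [409.7, -236.5, 18.1]
tool_rot: [-0.133, 0.695, 0.693, 0.135]
force: [1.2, -1.0, 7.0]
finger_gap: 0.796
grasp_force: 91.4
[ 409.73372806 -236.52364775   18.07792442] [[0.002, 1.0, 0.003], [0.928, -0.003, 0.373], [0.373, 0.002, -0.928]] [ 1.12  0.72 -0.56  1.93  0.07  0.81  0.59] [ 1.21756707 -1.02414554  7.04660507] 68.00811945478401 91.37791872024536
```

```bash
python3 -m pendant '{"commands":[[4,0,-9,0,0,0,50],[11,0,-28,0,0,0,50],[15,0,-37,0,0,0,50],[15,0,-37,0,0,0,50],[15,0,-37,0,0,0,50],[15,0,-37,0,0,0,50],[15,0,-37,0,0,0,50],[11,0,-28,0,0,0,50],[4,0,-9,0,0,0,50],[0,0,0,0,0,0,50]]}'
python3 -m pendant '{"commands":[[0,0,0,-0.027,0,0.067,50],[0,0,0,-0.053,0,0.133,50],[0,0,0,-0.027,0,0.067,50],[0,0,0,0,0,0,50],[0,0,0,0,0,0,50]]}'
python3 - <<'E'
from h import *
p,R,s=st();M=R.as_matrix();print(p,M.round(3).tolist(),s['q'].round(2),s['force'],s['finger_gap']*85.4,s['grasp_force'])
print("to S",(M.T@(np.array([430,-9,296])-p)).round(1))
E
```

```text
time: 18.15
position: [408.6, -235.2, 297.0]
tool_rot: [-0.134, 0.695, 0.693, 0.135]
force: [0.1, -0.6, -2.7]
finger_gap: 0.798
grasp_force: 91.8
time: 18.65
position: [407.6, -234.4, 294.9]
tool_rot: [-0.116, 0.787, 0.587, 0.152]
force: [0.2, -0.3, -3.4]
finger_gap: 0.798
grasp_force: 91.7
[ 407.58543402 -234.39456075  294.89311166] [[0.265, 0.959, 0.104], [0.888, -0.284, 0.361], [0.376, -0.003, -0.927]] [ 1.28  0.25 -0.65  1.83 -0.22  1.26  0.43] [ 0.23813615 -0.25963078 -3.43314111] 68.12332115128395 91.65438652038574
to S [206.6 -42.6  82.6]
```

```bash
python3 -m pendant '{"commands":[[8,-2,3,0,0,0,50],[22,-4,9,0,0,0,50],[30,-6,12,0,0,0,50],[30,-7,12,0,0,0,50],[32,-7,13,0,0,0,50],[30,-6,12,0,0,0,50],[28,-6,11,0,0,0,50],[20,-4,8,0,0,0,50],[7,-1,3,0,0,0,50],[0,0,0,0,0,0,50]]}'
python3 - <<'E'
from h import *
w=img("wrist");s=img("side")
a=w["pixels"][:,:,::-1];b=s["pixels"][:,:,::-1]
cv2.imwrite("pics/m5.png",np.hstack([a[:,56:456],cv2.resize(b[80:224,140:290],(400,384),interpolation=cv2.INTER_CUBIC)]))
p,R,q=st();M=R.as_matrix();print(p,M.round(3).tolist(),q['q'].round(2),q['force'])
# predicted bin points in wrist
from math import cos
f=np.array([.284,.959,0]);l=np.array([-.959,.284,0])
for n,X in (("lipL",(-80,34.5,20)),("lipR",(-80,-34.5,20)),("mouth",None)):
    P=[462,98.5,176] if X is None else p+f*(22.5-X[0])-l*X[1]+np.array([0,0,X[2]-18])
    print(n,np.round(P),np.round(proj(w,P)))
E
```

```text
time: 19.65
position: [430.8, -7.3, 296.8]
tool_rot: [-0.115, 0.786, 0.588, 0.152]
force: [0.9, -0.1, -3.7]
finger_gap: 0.797
grasp_force: 91.6
[431.10290348  -9.60758227 296.7618323 ] [[0.266, 0.958, 0.106], [0.889, -0.286, 0.359], [0.374, -0.001, -0.927]] [ 1.11  0.03 -0.84  2.04 -0.4   1.11  0.17] [ 0.27205744 -0.30523087 -3.64207031]
lipL [493.  79. 299.] [315.  70.]
lipR [427.  98. 299.] [199.  69.]
mouth [462.  98. 176.] [255. 119.]
```

View pics/m5.png

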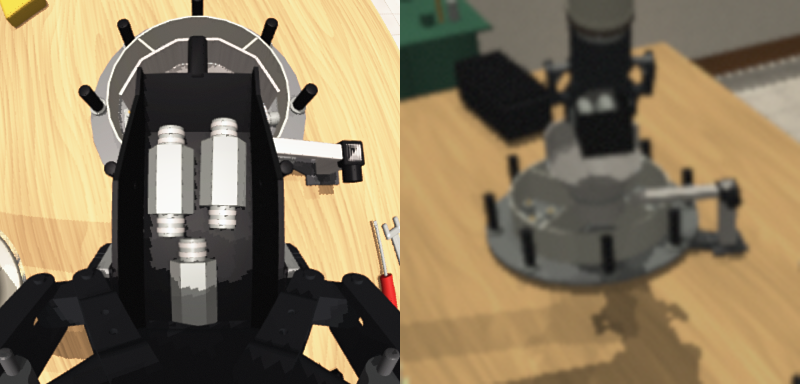

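The wrist view shows the lip at full-image (196–311,72), close to the prediction, with the bin level and the guard beyond it at row 40. Now I tip it 30° here.

```bash
python3 -m pendant '{"commands":[[0,0,0,0,-0.1,0,50],[0,0,0,0,-0.14,0,50],[0,0,0,0,-0.14,0,50],[0,0,0,0,-0.14,0,50],[0,0,0,0,0,0,50]]}'
python3 - <<'E'
from h import *
p,R,q=st();M=R.as_matrix();print(p,M.round(3).tolist(),q['q'].round(2),q['force'])
E
```

```text
time: 20.25
position: [432.4, -5.5, 297.1]
tool_rot: [0.041, 0.798, 0.599, -0.054]
force: [-0.1, 1.7, -3.1]
finger_gap: 0.793
grasp_force: 91.8
[432.43040467  -5.49438549 297.11004994] [[0.277, 0.96, -0.038], [0.951, -0.28, -0.13], [-0.135, -0.0, -0.991]] [ 0.82  0.11 -1.02  1.94  0.23  1.22 -0.58] [-0.10325455  1.65495682 -3.12379509]
```

```bash
python3 -m pendant '{"commands":[[11,0,-1.5,0,-0.14,0,50],[10.6,0,-3,0,-0.14,0,50],[10.1,0,-4.4,0,-0.14,0,50],[9.4,0,-5.8,0,-0.14,0,50],[8.5,0,-7,0,-0.14,0,50],[0,0,0,0,0,0,50],[0,0,0,0,0,0,50]]}'
python3 - <<'E'
from h import *
w=img("wrist");p,R,q=st();M=R.as_matrix();print(p,M.round(3).tolist(),q['q'].round(2),q['force'])
a=np.degrees(np.arctan2(-M[2,0]*1,M[2,2]*-1))+22; print("tip",a)
f=np.array([.284,.959,0]);ar=np.radians(a); print("lip",p+f*(102.5*np.cos(ar)+2*np.sin(ar))+[0,0,-102.5*np.sin(ar)+2*np.cos(ar)])
print(robot.spot_in("wrist","attenuator_1")[:4])
E
```

```text
time: 20.95
position: [445.9, 43.3, 294.6]
tool_rot: [0.237, 0.733, 0.548, -0.326]
force: [0.0, -1.4, -0.7]
finger_gap: 0.797
grasp_force: 92.3
[446.27162666  42.20259555 296.16508987] [[0.19, 0.957, -0.217], [0.648, -0.289, -0.705], [-0.738, -0.007, -0.675]] [ 0.09  0.6  -0.89  1.71  0.75  1.88 -1.28] [ 0.43370162 -0.25708464 -0.58601522]
tip 69.53437967570798
lip [456.98194979  78.36879232 200.83395917]
[{'box': [432.1, 60.3, 463.9, 134.6], 'p': 0.57}]
```

```bash
python3 -m pendant '{"commands":[[0,0,0,0,-0.05,0,50],[6,0,0,0,0,0,50],[-6,0,0,0,0,0,50],[6,0,0,0,0,0,50],[-6,0,0,0,0,0,50],[0,0,0,0,0,0,50],[0,0,0,0,0,0,50]]}'
python3 - <<'E'
from h import *
w=img("wrist");t=img("top");p,R,q=st();print(p,q['q'].round(2),q['force'])
a=w["pixels"][:,:,::-1];b=t["pixels"][:,:,::-1]
cv2.imwrite("pics/m6.png",np.hstack([a[:,56:456],cv2.resize(b[120:264,40:190],(400,384),interpolation=cv2.INTER_CUBIC)]))
E
```

```text
time: 21.75
position: [446.6, 43.4, 297.2]
tool_rot: [0.254, 0.725, 0.541, -0.342]
force: [0.5, -0.3, -1.2]
finger_gap: 0.797
grasp_force: 92.3
[446.51250533  43.57725198 296.9481894 ] [ 0.05  0.62 -0.87  1.7   0.77  1.92 -1.3 ] [-1.24421432  0.25044123 -1.60521248]
```

View pics/m6.png

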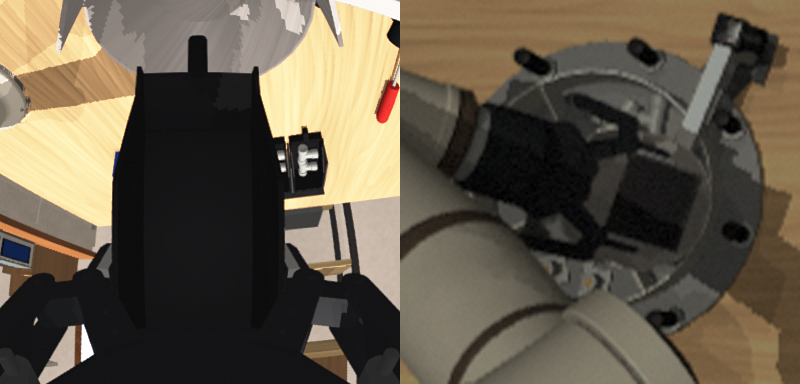

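The wrist view shows the bin empty above the funnel, and nothing stays on the part of the funnel in view. I back off, level the bin and carry it back to the bench.

```bash
python3 -m pendant '{"commands":[[-12,0,-10,0,0,0,50],[-19,0,-16,0,0,0,50],[-15,0,15,0,0,0,50],[-24,0,29,0,0,0,50],[-24,0,29,0,0,0,50],[-24,0,29,0,0,0,50],[-15,0,18,0,0,0,50],[0,0,0,0,0,0,50]]}'
python3 -m pendant '{"commands":[[0,0,0,0,0.1,0,50],[0,0,0,0,0.146,0,50],[0,0,0,0,0.146,0,50],[0,0,0,0,0.146,0,50],[0,0,0,0,0.146,0,50],[0,0,0,0,0.146,0,50],[0,0,0,0,0.146,0,50],[0,0,0,0,0.146,0,50],[0,0,0,0,0.1,0,50],[0,0,0,0,0,0,50]]}'
python3 - <<'E'
from h import *
p,R,q=st();M=R.as_matrix();print(p,M.round(3).tolist(),q['q'].round(2),q['force'])
print("tilt",np.degrees(np.arctan2(M[2,0],-M[2,2])))
print("to",(M.T@(np.array([400,-215,60])-p)).round(1))
s=img("top");w=img("wrist")
for c in("top","wrist"): print([([int(v) for v in o["box"]],round(o["p"],2)) for o in robot.spot_in(c,"attenuator_1")[:6]])
E
```

```text
time: 22.65
position: [400.1, -110.0, 341.2]
tool_rot: [0.254, 0.726, 0.538, -0.344]
force: [-0.4, 0.1, -0.8]
finger_gap: 0.798
grasp_force: 92.3
time: 23.65
position: [400.8, -109.2, 339.3]
tool_rot: [-0.103, 0.792, 0.587, 0.136]
force: [-0.3, 0.8, -0.8]
finger_gap: 0.799
grasp_force: 92.2
[ 400.75920396 -109.17947468  339.32752723] [[0.275, 0.957, 0.094], [0.901, -0.29, 0.323], [0.336, -0.004, -0.942]] [ 1.06  0.   -0.57  1.95 -0.35  1.28  0.31] [-0.32383913  0.77896164 -0.80200494]
tilt 19.643926870446187
to [-189.4   31.1  228.8]
[([125, 197, 136, 211], 0.67), ([136, 192, 148, 201], 0.54)]
[([233, 62, 245, 73], 0.41)]
```

```bash
python3 -m pendant '{"commands":[[-8,1,20,0,0.038,0,50],[-20,3,28,0,0,0,50],[-24,3,32,0,0,0,50],[-24,3,32,0,0,0,50],[-24,3,32,0,0,0,50],[-24,3,32,0,0,0,50],[-24,3,30,0,0,0,50],[-15,2,15,0,0,0,50],[0,0,0,0,0,0,50],[0,0,0,0,0,0,50]]}'
python3 - <<'E'
from h import *
p,R,q=st();M=R.as_matrix();print(p,np.degrees(np.arctan2(M[2,0],-M[2,2])),q['force'])
print("to",(M.T@(np.array([p[0],p[1],19])-p)).round(1))
E
```

```text
time: 24.85
position: [402.3, -179.0, 74.8]
tool_rot: [-0.114, 0.787, 0.588, 0.151]
force: [0.0, 0.6, -0.9]
finger_gap: 0.801
grasp_force: 92.2
[ 402.3385631  -179.00225553   74.79094218] 21.770317917487002 [ 0.02963694  0.58223458 -0.94513155]
to [-20.7   0.1  51.8]
```

```bash
python3 -m pendant '{"commands":[[-6,0,16,0,0,0,50],[-8,0,20,0,0,0,50],[-4,0,10,0,0,0,50],[-2,0,4,0,0,0,50],[-0.7,0,1.8,0,0,0,50],[0,0,0,0,0,0,50],[0,0,0,0,0,0,50]]}'
python3 -m pendant '{"commands":[[0,0,0,0,0,0,85],[0,0,0,0,0,0,85],[0,0,0,0,0,0,85],[0,0,0,0,0,0,85],[0,0,-10,0,0,0,85],[0,0,-30,0,0,0,85],[0,0,-45,0,0,0,85],[0,0,-45,0,0,0,85],[0,0,-45,0,0,0,85],[0,0,0,0,0,0,85]]}'
python3 - <<'E'
from h import *
w=img("wrist");t=img("top")
for c in("top","wrist"): 
  for q in("attenuator_1","bin"): print(c,q,[([int(v) for v in o["box"]],round(o["p"],2)) for o in robot.spot_in(c,q)[:6]])
a=w["pixels"][:,:,::-1];b=t["pixels"][:,:,::-1]
cv2.imwrite("pics/m7.png",np.hstack([a[:,56:456],cv2.resize(b[120:264,40:190],(400,384),interpolation=cv2.INTER_CUBIC)]))
print(st()[0])
E
```

```text
time: 25.55
position: [401.5, -180.7, 18.8]
tool_rot: [-0.113, 0.788, 0.587, 0.151]
force: [-0.2, 0.1, -2.5]
finger_gap: 0.796
grasp_force: 92.2
time: 26.55
position: [384.9, -247.8, 186.2]
tool_rot: [-0.108, 0.789, 0.586, 0.151]
force: [-0.0, -0.8, 0.3]
finger_gap: 0.996
grasp_force: 0.0
top attenuator_1 [([125, 195, 134, 212], 0.47)]
top bin [([192, 202, 257, 236], 0.96), ([362, 228, 427, 266], 0.76), ([271, 252, 291, 300], 0.64), ([274, 154, 339, 181], 0.31)]
wrist attenuator_1 [([143, 0, 322, 27], 0.57), ([142, 0, 392, 31], 0.36)]
wrist bin [([215, 66, 284, 223], 0.95)]
[ 382.08291743 -241.24087313  179.73567479]
```

View pics/m7.png

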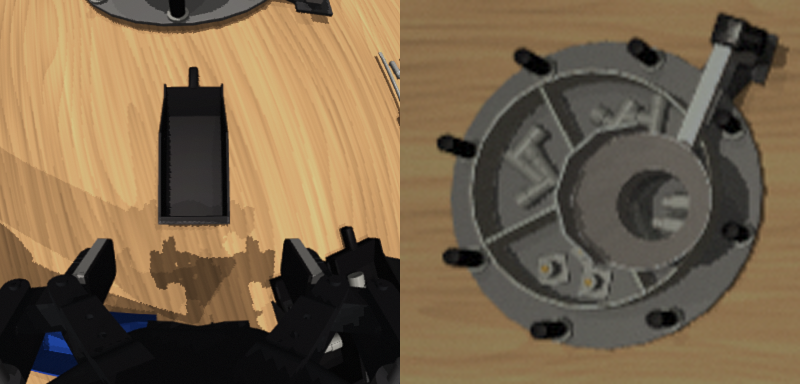

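The wrist view shows the emptied bin upright on the bench at full-image (250,150). In the top view parts lie under the outlet at about (670,210). I'll check numerically, from straight above the mouth, that none is stuck in the funnel.

Run:
```python
from h import *
w=img("wrist");p,R,q=st();M=R.as_matrix();c=-np.array(w["R"]).T@w["t"]
print(c,"axis",np.array(w["R"])[2]); print((M.T@(np.array([455,75,430])-c)).round(1),q["q"].round(2))
```

```text
[ 385.82814909 -228.41206508  338.83323264] axis [ 0.02221235  0.08939528 -0.99574851]
[322.1 -20.5  30.9] [ 1.17  0.35 -0.48  1.98 -0.22  1.02  0.54]
```

```bash
python3 -m pendant '{"commands":[[20,0,-15,0,0,0,85],[38,-2,-5,0,0,0,85],[38,-2,5,0,0,0,60],[38,-3,5,0,0,0,40],[38,-3,10,0,0,0,20],[38,-3,10,0,0,0,0],[38,-3,10,0,0,0,0],[38,-3,5,0,0,0,0],[36,-2,6,0,0,0,0],[0,0,0,0,0,0,0]]}'
python3 - <<'E'
from h import *
w=img("wrist");print(st()[0],-np.array(w["R"]).T@w["t"])
np.savez("w8.npz",**{k:w[k] for k in("fx","fy","cx","cy","R","t","pixels")},fish=True)
ax=np.array([485.4,178.1]);O=ax+83*np.array([-.284,-.959])
print("outlet",proj(w,[*O,90]),"mouth",proj(w,[462,98.5,176]))
for h in(0,90,180,270): print(np.round(proj(w,[O[0]+37*np.cos(np.radians(h)),O[1]+37*np.sin(np.radians(h)),90])),end=" ")
u,v=map(int,proj(w,[*O,90])); g=cv2.cvtColor(w["pixels"],cv2.COLOR_RGB2GRAY)[v-48:v+48,u-48:u+48]
for r in g[::2]: print("".join(" .:-=+*#%@"[min(9,int(x)//26)] for x in r[::1]))
print([([int(v) for v in o["box"]],round(o["p"],2)) for o in robot.spot_in("wrist","attenuator_1")[:6]])
E
```

```text
time: 27.9
position: [451.5, 66.7, 272.0]
tool_rot: [-0.114, 0.785, 0.59, 0.151]
force: [-0.6, -0.4, 0.3]
finger_gap: -0.001
grasp_force: 0.0
[451.15030612  63.86787222 271.12948801] [454.7328674   79.69434069 431.06270966]
outlet (np.float64(255.69500112711336), np.float64(200.5468288030482)) mouth (np.float64(256.35862670951235), np.float64(194.63325003061183))
[286. 192.] [247. 170.] [225. 209.] [265. 231.] ++++++++++++++++++++++++++++++++++++++++++++++++++++++++++++++++++++++++++++++++++++++++++++++++
++++++++++++++++++++++++++++++++++++++++++++++++++++++++++++++++++++++++++++++++++++++++++++++++
++++++++++++++++++++++++++++++++++++++++++++++++++++++++++++++++++++++++++++++++++++++++++++++++
++++++++++++++++++++++++++++++++++++++++++++++++++++++++++++++++++++++++++++++++++++++++++++++++
++++++++++++++++++++++++++++++++++++++++++++++++++++++++++++++++++++++++++++++++++++++++++++++++
++++++++++++++++++++++++++++++++++++++++++++++++++++++++++++++++++++++++++++++++++++++++++++++++
+++++++++++++++++++++++++++++++++++++++++++++++++=++++++++++++++++++++++++++++++++++++++++++++++
+++++++
[... 3358 characters left out ...]
+++++++++++++++++++++++++++++
+++++++++++++++++++++++++++++++++==---------.     :---------------++++=+++++++++++++++++++++++++
+++++++++++++++++++++++=-------------------:.     .----------::::--::::=++++++++++++++++++++++++
+++++++++++++++++++++-:         .:---------:.     .----------:         .-=++++++++++++++++++++++
+++++++++++++++==++=.           .----------:.     .----------:.           :+++++++++++++++++++++
++++++++++++++++===:            .-----------.     .----------:.            -++++++++++++++++++++
+++++++++++========.            :----------:.     .-----------.            :++++++++++++++++++++
[([236, 190, 256, 227], 0.9), ([256, 191, 280, 237], 0.65), ([222, 170, 258, 199], 0.6)]
```

Run:
```python
from h import *
w=dict(np.load("w8.npz"));g=cv2.cvtColor(w["pixels"],cv2.COLOR_RGB2GRAY)[164:206,212:280]
for r in g: print("".join(" .:-=+*#%@"[int(np.clip((int(x)-50)//7,0,9))] for x in r))
for p in((239,208),(268,214),(240,184)): print(atz(w,*p,33).round(), end=" ")
th=np.radians(28.35-90-45); c,s=np.cos(th),np.sin(th)
ax=np.array([485.4,178.1])
# pocket frame: empty-quarter centre dir is (1,1)/sqrt2 -> x axis at centre-45deg
a0=np.radians(-106.6-45)
for p in((239,208),(268,214),(240,184)):
    v=atz(w,*p,33)[:2]-ax; print(np.round([v@[np.cos(a0),np.sin(a0)],v@[-np.sin(a0),np.cos(a0)],np.hypot(*v)]))
```

```text
@@@@@@@@@@@@@@@@@@@@@@@@@@@@@@@@@@@@@@@@@@@@@@@@@@@@@@@@@@@@@@@@@@@@
@@@@@@@@@@@@@@@@@@@@@@@@@@@@@@@@@@@@@%#*+++===+++++*#@@@@@@@@@@@@@@@
@@@@@@@@@@@@@@@@@@@@@@@@@@@@@@@@@@#+=--:::::::::::::-=+#@@@@@@@@@@@@
@@@@@@@@@@@@@@@@@@@@@@@@@@@@@@@%*=-:::::::::::::::::::::=+#@@@@@@@@@
@@@@@@@@@@@@@@@@@@@@@@@@@@@@@*=-:::::::::::::::::::::::::::-*@@@@@@@
@@@@@@@@@@@@@@@@@@@@@@@@@@@#=::::::::::::::::::::::::::::::::=#@@@@@
@@@@@@@@@@@@@@@@@@@@@@@@@@+-:::::::::::::::::::::::::::::::::::+%@@@
@@@@@@@@@@@@@@@@@@@@@@@@#=:::::::::---:-=--:....::::::::::::::::-*@@
@@@@@@@@@@@@@@@@@@@@@@@+:::::::::::-++=+##*-:--:.::..:::::::::::::+%
@@@@@@@@@@@@@@@@@@@@@%=:::::::::-:-+%@#**#*-:-------....:::::::::::-
@@@@@@@@@@@@@@@@@@@@%=::::::----+++*#%%*=++-::------:::..  .::::::::
@@@@@@@@@@@@@@@@@@@@=:::::::-+******+*#*=::::::---------:   ..::::::
@@@@@@@@@@@@@@@@@@@=:::::::-+*******==++-::::::::--------:.   .:::::
@@@@@@@@@@@@@@@@@@=::::::--=********+---:::::::::::--------:    .:::
@@@@@@@@@@@@@@@@@=::::::-=*********+=:..:::::::::::::--------.   .::
@@@@@@@@@@@@@@@@=:::::::-+********+--:::::::::::::::::-------:   
[... 1190 characters left out ...]
:: .:---:----=@@@@@@@@@@@=%@@@@@@@@@@@@@@@@@@@@@@@@@@@@
@@@@@@@@@-:::. .:::----=-=@@@@@@@@@@@#-%@@@@@@@@@@@@@@@@@@@@@@@@@@@@
@@@@@@@@@-:::..:------==-=@@@@@@@@@@@@@%%%@@@@@@@@@@@@@@@@@@@@@@@@@@
@@@@@@@@@-:::...:--------#@@@@@@@@@@@@@***%@@@@@@@@@@@@@@@%##@@@@@@@
@@@@@@@@@::::......::..:=*#@@@@@@@@@@@@***+@@@*%@@@@@@@@@@@***@@@@@@
@@@@@@@@@::::......... :+**%@@@@@@@@@@@***+%@@+#@@@@@@@@@@@***+%@@@@
@@@@@@@@@-:::......... :+#*#@@@@@@@@@@@#**+=#%*%@@@@@@@@@@@=+*=%@@@@
@@@@@@@@@-:::......... .+#*#@@@@@@@@@@@+**++##*#@@@@@@@@@@@+=+*@@@@@
@@@@@@@@@=:::..........*##*#@@@@@@@@@@@+***###**@@@@@@@@@@@@++*%@@@@
[439.  98.  33.] [474.  80.  33.] [449. 129.  33.] [79. 48. 93.]
[57. 81. 99.]
[56. 26. 61.]
```

All three attenuators lie in the empty quarter. In turn_axis coordinates they are at about (79,48), (57,81) and (56,26) mm, all inside its walls. The bin stands upright and the arm is clear, so I hand in.

```bash
python3 -c "
from bench import robot
print(robot.hand_in())"
```

```text
the job is handed in; nothing more can be done
None
```

The job is handed in, with no verdict shown: the last pictures have all three attenuators in the formerly empty compartment, turned under the chute, and the empty bin upright on the bench; I never touched the other bins or the tools.

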